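# Take the suction filter out for cleaning

## Task

Take the filter out of the suction unit for its daily cleaning: press its sprung cap down just until it stops, keep it down while you turn it a sixth of a turn anticlockwise (seen from above) so that it comes free of its catch, and lift it straight out. Lower it upright, fully down, into the empty opening of the draining rack and let go without dropping it. Go gently, never forcing the cap in its pot or the filter on the rack, and leave the other filter, the tub and the carton where they are.

Things in the scene. Friction and masses are not known exactly. Their poses are not given: they have to be found in the camera images.
- suction_unit: White bench suction unit, fixed to the worktop, 140 mm long and 110 mm wide, with a round clear filter pot (collar 86 mm across) and a 86 mm high pump hump behind it. Origin on the worktop under the pot's axis; z up, +x from the pot to the hump. A spring in the pot pushes the locked filter up with about 5 N, rising 0.35 N per mm of pressing.
- pot_mouth (a point): Centre of the pot's mouth on the upper face of the collar, 115 mm above the worktop; axes as the unit's. Two catch teeth block the turn until the cap is pressed 2 to 10 mm down (unseen, differs each time); 1.5 mm farther is a hard stop. Turned 60 degrees anticlockwise (blocked 4 degrees beyond), the cap is free and springs up. All contact forces of filter on unit, spring included: never over 30 N.
- filter_wing (a point): Middle of the upright flat wing grip on the cap of the filter in the pot: wing 52 mm long (this point's x), 14 mm thick (its y), 27 mm high, on a disc 66 mm across whose top is 13 mm below this point; z up. At the start it lies along the unit's x axis within 2 degrees, 148 mm above the worktop, with the disc's underside 14 mm above the collar.
- filter: The filter, one rigid piece 101 mm tall, about 150 g: steel basket (34 mm across, 42 mm long, foot tapered to 26 mm), above it a white plug (48 mm across, 26 mm long) with two side lugs (60 mm over both), then disc and wing. Origin at the foot of the basket on its axis, 87 mm below the wing's middle; same axes.
- free_seat (a point): Centre of the rack's empty opening on the plate's upper face, 60 mm above the worktop; z up. The opening is 40 mm wide: the basket goes through and the plug's underside (45 mm below the wing's middle) comes to rest on the plate. Filter against rack: never over 70 N.
- rack: Draining rack, fixed: a grey plate 76 x 176 mm, 4 mm thick, with two openings 95 mm apart, on four steel legs over a white drip tray 86 x 186 mm. Origin on the worktop under the empty opening; +y points to the other opening.
- spare_filter: A second filter of the same kind, hanging in the other opening of the rack, wing at any angle; origin at the foot of its basket, 87 mm below its wing's middle. Leave it there.
- yellow_tub: Yellow round tub with lid, 89 mm wide and 52 mm high, between the unit and the rack; origin under its centre. Leave it there.
- roll_box: Small white and blue carton, 60 x 101 mm and 56 mm high, beyond the rack on the left; origin under its centre. Leave it there.
Mind the look-alikes: they are no part of the job. Leave any orange look-alike of the filter alone.

How it is judged:
By the outcome, as a careful person would: the job done as asked, in the order asked, and still so for the second after the job is handed in, with the robot touching nothing.
It also fails if it takes over 58 s, if anything falls off the work surface, if the arm or the gripper's body presses on something with over 40 N, if the wrist force passes 120 N, or if a joint passes its speed limit or range.

## Robot

A 6-joint arm with a two-finger parallel gripper is mounted at the origin on a cart in front of the work surface, level with it; the furniture and walls round the work are solid. World frame = base frame: x ahead of the robot, y to its left, z up, the work surface at z = 0. Lengths are in mm, angles in degrees, forces in N, time in s.
With the tool pointing down it reaches from about 300 to 750 mm from the base axis. Payload 8.5 kg.
Tool frame: the origin (TCP) lies on the centre line of the jaws, within the pads' length; the fingertips stand 22 mm ahead of it and the grasp point (between the pads) lies 3 mm ahead of it; z points along the fingers, y is the line along which they close (so a half turn about z gives the same grasp; the last joint's range is limited). The gripper opens to 85 mm and grips with 20 to 120 N. Pads are 22 mm wide; open, the fingers measure 114 mm over their backs; the gripper's body (76 mm by 85 mm) begins 54 mm behind the grasp point. The pads swing forward as they close: fully open they stand 13 mm farther back than shut.
Start: joints at [-83.096, 21.807, 74.336, -0, 83.858, -12.336], TCP at [181.232, -519.264, 253.322] pointing down, gripper open.
Joint ranges: [-178.18, 178.18], [-50.72, 133.34], [12.68, 142.11], [-81.47, 261.47], [9.98, 163.14], [-165.26, 165.26]. Speed limits (degrees/s): [136.94, 136.94, 180, 180, 180, 180].

## Interface

Orientations are given as [roll, pitch, yaw] about the fixed x, y, z axes, in that order (R = Rz(yaw) Ry(pitch) Rx(roll)).
In Python, from workcell import sensors, read_camera, order, masks_of, mark_of gives the robot as it stands.
- The arm moves only by the tool step_arm, never from a script. Its argument "series" is a list of rows, each an object with "dp": the shift along the world's x, y, z in mm, a list of three; "dr": the turn, a rotation vector about the world's x, y, z in degrees, a list of three; "hand": the closure, from -1 (fully open) to 1 (shut). In form: [{"dp": [x, y, z], "dr": [ax, ay, az], "hand": hand}, ...]. A call has 1 to 10 rows; each row is the pose to reach, as a shift and turn from the pose commanded when the call began; what a row does not reach only later rows make up. A row lasts 1/10 s, in which the tool goes at most 50 mm and 8.59 degrees, less where a joint would pass 70% of its speed; a pose out of reach is approached as far as the arm can. A call with a gripper value outside its range is refused whole. The fingers move at their own pace and stop on an object; the grip force is fixed at half the most. Time passes only in rows, so rows that repeat a pose let the fingers close. It gives the time, the measured TCP pose, the force, the opening and the grip force at its end, in the units of the state.
- sensors.get_obs(): the state, without advancing time (a new reading comes with each control period).
- read_camera(name): name is "scene" or "top" or "wrist"; returns a dict with "pixels" (384x512x3 uint8, red, green, blue), "z_map" (384x512 float32, mm along the optical axis (not along the pixel's ray), 0 where there is no reading), "camera_matrix" (3x3 intrinsics, pixels), "R" (3x3) and "t" (3): a world point X has camera coordinates R X + t; the wrist camera has in their place "hand_eye" (4x4, takes a point from camera to tool coordinates, whose origin is the TCP and whose axes are the flange's). Camera axes: x right, y down, z forward; pixel columns grow to the right and rows downward; lengths in mm; the calibration is good to about 2 mm. The wrist camera is an equidistant fisheye: a pixel r from the principal point sees the ray r / f radians off the axis. A picture is of the moment at which its call begins: read the wrist's pose just before it.
- order.close_job(): hands the job in; it is judged then, once.
Trained networks look in the newest picture that a camera, given by its name, has taken for a name from the list of things; names that differ only in an ending like _2 or _b are one class to them, and where a whole thing is asked for, a point or a joint stands for the part that bears it (a point fixed in the world has none). Each returns a list of dicts, best first, with "p" (0 to 1); they miss things now and then, are a little off and sometimes report something else, mostly with a low value. They report only what shows in the picture. A call takes as long as a camera call. They do not tell look-alikes from the thing itself.
- masks_of(target, camera): "mask" (384x512 bool, what is visible of it) and "rect" ([left, top, right, bottom] in pixels, round what is visible of it).
- mark_of(target, camera): "at" ([row, column] in pixels: a listed point, or the origin of a listed thing).
The state is a dict: "time_s": time; "joints": joint angles; "qd": joint speeds; "tau": joint torques, N m; "eef_pos": TCP position; "tool_rot": TCP orientation; "force": force on the tool from outside, world axes, zero at the start; "moment": the same for the moment, N m; "finger_gap": finger opening in mm; "finger_force": force on a finger pad.
Only numpy, scipy, OpenCV 4.12 (cv2) and the standard library are available. Lean on these libraries where they do the work, as an engineer would, in place of code of your own. Each camera call takes 0.05 s, during which the arm holds its last target. There are 200 camera calls.

## Working session

There is one attempt and no reset: what is moved stays moved. The work goes in short steps, Python scripts to look and compute and a tool call to move; the robot and the scene stay as the last step left them, time stands still between calls to the robot, and variables do not carry over. Pictures are saved under pics/ and viewed, at most 10 in all, crops included, and the job is handed in when it is done.

Besides the shell and the picture viewer there is one more tool, called after "Call:" by a JSON object that holds its "fn" and its "kwargs", one argument or row to a line. step_arm: Moves the arm, as the interface text tells. Its arguments: {"type":"object","properties":{"series":{"type":"array"}},"required":["series"]}

```bash
mkdir -p pics
cat > h.py <<'E'
import numpy as np, cv2
from workcell import sensors, read_camera, order, masks_of, mark_of
def world(c,rc,z=None):
    r,k=rc; K=c["camera_matrix"]; R=np.array(c["R"]); t=np.array(c["t"])
    d=np.linalg.inv(K)@[k,r,1]; o=-R.T@t; D=R.T@d
    if z is None: s=c["z_map"][int(round(r)),int(round(k))]
    else: s=(z-o[2])/D[2]
    return o+s*D
def save(n,im): cv2.imwrite("pics/"+n+".png",np.ascontiguousarray(im[...,::-1]))
E
python3 - <<'E'
from h import *
print(sensors.get_obs())
ims=[]
Z=dict(pot_mouth=115,filter_wing=148,free_seat=60,suction_unit=0,rack=0,yellow_tub=0,roll_box=0,filter=61,spare_filter=18)
for cam in("top","scene"):
    c=read_camera(cam); ims.append(c["pixels"])
    for n,z in Z.items():
        for m in mark_of(n,cam)[:3]:
            print(cam,n,round(m["p"],2),np.round(m["at"]),np.round(world(c,m["at"],z)))
    save(cam,c["pixels"])
E
```

```text
{'time_s': 0.0, 'joints': array([-8.30958039e+01,  2.18393643e+01,  7.43854476e+01,  7.04366357e-04,
        8.38582859e+01, -1.23340646e+01]), 'qd': array([ 0.10045422,  0.01155895,  0.02051282, -0.00095594, -0.04964675,
       -0.0388771 ]), 'tau': array([-5.69114636e-04, -4.48459053e+01, -2.31275046e+01, -2.19882832e-04,
        4.78444665e-03, -6.08736741e-06]), 'eef_pos': array([ 181.20647731, -519.00693581,  252.72291212]), 'tool_rot': array([-1.79918970e+02, -1.84346582e-02,  1.92381718e+01]), 'force': array([-0.12917142, -0.16280635, -1.14637155]), 'moment': array([ 0.02480526, -0.01420415,  0.0333133 ]), 'finger_force': 0.0, 'finger_gap': 85.1618090262729}
top pot_mouth 0.71 [167. 354.] [ 487. -306.  115.]
top filter_wing 0.58 [163. 356.] [ 495. -304.  148.]
top filter_wing 0.53 [185. 262.] [427. -29. 148.]
top free_seat 0.62 [178. 227.] [455.  83.  60.]
top suction_unit 0.77 [172. 344.] [ 484. -303.    0.]
top rack 0.8 [185. 224.] [436.  98.   0.]
top yellow_tub 0.84 [191. 299.] [ 418. -154.    0.]
top roll_box 0.95 [150. 165.] [552. 299.   0.]
top filter 0.88 [187. 262.] [427. -28.  61.]
top filter 0.81 [226. 356.] [ 308. -329.   61.]
top filter 0.56 [168. 349.] [ 490. -305.   61.]
top spare_filter 0.56 [180. 201.] [449. 172.  18.]
scene pot_mouth 0.74 [207. 355.] [ 494. -306.  115.]
scene filter_wing 0.89 [196. 256.] [361. -63. 148.]
scene filter_wing 0.73 [197. 356.] [ 494. -304.  148.]
scene filter_wing 0.62 [254. 337.] [ 242. -344.  148.]
scene free_seat 0.6 [191. 224.] [450.  95.  60.]
scene suction_unit 0.72 [237. 350.] [ 503. -305.    0.]
scene rack 0.81 [208. 227.] [446.  82.   0.]
scene yellow_tub 0.73 [235. 294.] [ 430. -157.    0.]
scene roll_box 0.79 [178. 185.] [530. 302.   0.]
scene filter 0.91 [220. 352.] [ 504. -301.   61.]
scene filter 0.67 [221. 257.] [365. -66.  61.]
scene filter 0.56 [280. 333.] [ 246. -342.   61.]
scene spare_filter 0.63 [195. 202.] [448. 177.  18.]
```

View pics/top.png

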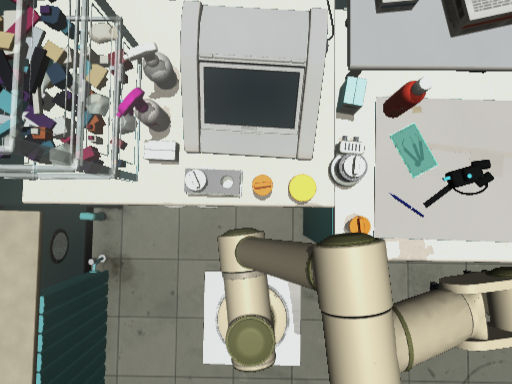

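View pics/scene.png

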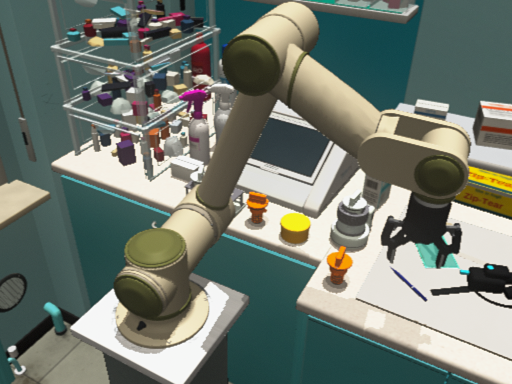

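The top view shows three filter-like parts besides the spare. There is a white/grey cap on the white unit at about (168,349), an orange one at (262,185) and an orange one at (358,225). The one meant is at (168,349): it sits in the clear pot of the unit, with the hump behind it. The spare is at (197,180) in the rack, and the empty opening is at (227,182). I'll go above the unit and confirm with a wrist crop.

Call:
{"fn": "step_arm", "kwargs": {
  "series": [
    {"dp": [30, 20, 20], "dr": [0, 0, -3], "hand": -1},
    {"dp": [75, 50, 40], "dr": [0, 0, -7], "hand": -1},
    {"dp": [120, 80, 40], "dr": [0, 0, -11], "hand": -1},
    {"dp": [160, 110, 40], "dr": [0, 0, -15], "hand": -1},
    {"dp": [200, 140, 40], "dr": [0, 0, -19], "hand": -1},
    {"dp": [240, 170, 40], "dr": [0, 0, -19], "hand": -1},
    {"dp": [280, 195, 40], "dr": [0, 0, -19], "hand": -1},
    {"dp": [310, 214, 30], "dr": [0, 0, -19], "hand": -1},
    {"dp": [310, 214, 30], "dr": [0, 0, -19], "hand": -1},
    {"dp": [310, 214, 30], "dr": [0, 0, -19], "hand": -1}
  ]
}}

```text
time_s: 2.0
eef_pos: [491.6, -304.7, 282.9]
tool_rot: [-180.0, 0.0, 0.3]
force: [-0.3, -0.6, 0.3]
finger_gap: 85.3
finger_force: 0.0
```

```bash
cat >> h.py <<'E'
from scipy.spatial.transform import Rotation as Ro
def wristcam():
    o=sensors.get_obs(); c=read_camera("wrist")
    T=np.eye(4); T[:3,:3]=Ro.from_euler("xyz",o["tool_rot"],degrees=True).as_matrix(); T[:3,3]=o["eef_pos"]
    c["T"]=T@np.array(c["hand_eye"]); return o,c
def rays(c,rc):
    rc=np.atleast_2d(np.asarray(rc,float)); K=c["camera_matrix"]
    x=(rc[:,1]-K[0,2])/K[0,0]; y=(rc[:,0]-K[1,2])/K[1,1]; th=np.hypot(x,y); s=np.sin(th)/np.maximum(th,1e-9)
    return np.c_[x*s,y*s,np.cos(th)]
def wz(c,rc,z):  # intersect with plane z
    D=rays(c,rc)@c["T"][:3,:3].T; o=c["T"][:3,3]; return o+D*((z-o[2])/D[:,2])[:,None]
def wd(c):  # full cloud by depth
    h,w=c["z_map"].shape; g=np.stack(np.mgrid[:h,:w],-1).reshape(-1,2); r=rays(c,g)
    P=r/np.maximum(r[:,2:],.05)*c["z_map"].reshape(-1,1)
    return (P@c["T"][:3,:3].T+c["T"][:3,3]).reshape(h,w,3)
E
python3 - <<'E'
from h import *
o,c=wristcam(); print(o["time_s"],o["eef_pos"],o["tool_rot"],o["joints"],o["force"])
print(np.array(c["hand_eye"]).round(3),c["camera_matrix"])
Z=dict(pot_mouth=115,filter_wing=148,suction_unit=0,filter=61)
for n,z in Z.items():
    for m in mark_of(n,"wrist")[:3]: print(n,round(m["p"],2),np.round(m["at"]),wz(c,m["at"],z).round(1))
save("w1",c["pixels"]); P=wd(c); np.save("P1.npy",P)
m=(P[...,2]>152)&(P[...,2]<166)&(c["z_map"]>0)&(np.hypot(P[...,0]-490,P[...,1]+305)<50)
q=P[m]; print(len(q),q.mean(0) if len(q) else "")
m=(c["z_map"]>0)&(np.hypot(P[...,0]-490,P[...,1]+305)<40); print(np.percentile(P[m][:,2],[5,25,50,75,95]))
E
```

```text
2.0 [ 491.64794445 -304.68301105  282.9366274 ] [-1.79982004e+02  4.39002793e-02  3.45328442e-01] [-4.35009596e+01  2.36988790e+01  6.63779099e+01 -1.74319708e-02
  8.99673385e+01  4.61537355e+01] [-0.29218038 -0.61165246  0.25288837]
[[ 1.00000e-03 -9.58000e-01 -2.88000e-01  7.39600e+01]
 [ 1.00000e+00  1.00000e-03  1.00000e-03  3.75000e-01]
 [-1.00000e-03 -2.88000e-01  9.58000e-01 -1.20579e+02]
 [ 0.00000e+00  0.00000e+00  0.00000e+00  1.00000e+00]] [[297.31863964   0.         255.47194201]
 [  0.         297.31863964 190.58576486]
 [  0.           0.           1.        ]]
filter_wing 0.6 [306. 277.] [[ 357.9 -329.6  148. ]]
filter_wing 0.6 [215.  52.] [[459.  -80.6 148. ]]
suction_unit 0.9 [156. 255.] [[ 493.2 -304.9    0. ]]
filter 0.95 [274. 274.] [[ 343.8 -331.7   61. ]]
filter 0.87 [191.  81.] [[460.6 -68.3  61. ]]
filter 0.73 [167. 253.] [[ 491.1 -302.7   61. ]]
953 [ 493.13178171 -303.23174933  161.24528889]
[132.80576086 335.46789157 346.97582983 356.52924664 362.87080062]
```

View pics/w1.png

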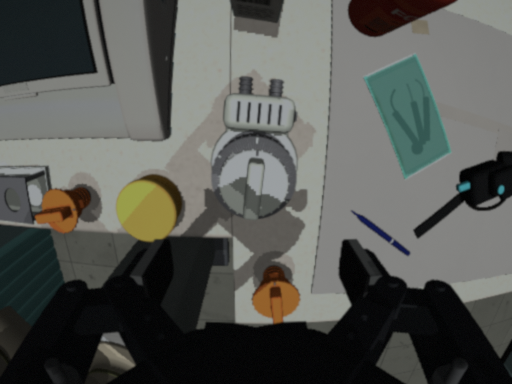

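The wrist view shows the grey-white wing at about (185,257) on the unit's disc. The slotted hump is at (112,259), so this is the filter in the pot. The orange look-alikes at (60,210) and (275,295) stand free. I'll fit the wing and enlarge it for confirmation.

Run:
```python
from h import *
P=np.load("P1.npy"); 
m=(P[...,2]>154)&(P[...,2]<170)&(np.hypot(P[...,0]-493,P[...,1]+304)<45)
q=P[m][:,:2]; print(len(q),np.percentile(P[m][:,2],[5,50,95]))
rect=cv2.minAreaRect(q.astype(np.float32)); print("wing",rect); u=np.linalg.svd(q-q.mean(0))[2][0] if 0 else np.linalg.eigh(np.cov(q.T))[1][:,1]; print(q.mean(0),np.degrees(np.arctan2(u[1],u[0]))%180)
d=(P[...,2]>130)&(P[...,2]<140)&(np.hypot(P[...,0]-493,P[...,1]+304)<45)
print("disc",cv2.minEnclosingCircle(P[d][:,:2].astype(np.float32)),np.median(P[d][:,2]))
h=(P[...,2]>78)&(P[...,2]<94)&(np.hypot(P[...,0]-560,P[...,1]+304)<60); print("hump",P[h].mean(0),cv2.minAreaRect(P[h][:,:2].astype(np.float32)))
im=cv2.imread("pics/w1.png")[70:240,180:330]; cv2.imwrite("pics/w1c.png",cv2.resize(im,None,fx=3.4,fy=3.4))
```

```text
948 [159.13232838 161.46902672 162.82142593]
wing ((491.4223327636719, -303.1207275390625), (14.024225234985352, 51.77536392211914), 83.93866729736328)
[ 493.00548174 -303.22336786] 174.12726657448928
disc ((491.2311096191406, -303.11920166015625), 33.868408203125) 135.02154426728822
hump [ 555.34971458 -308.01326232   84.80908894] ((543.6329956054688, -307.092041015625), (76.53990936279297, 62.68636703491211), 85.38343811035156)
```

View pics/w1c.png

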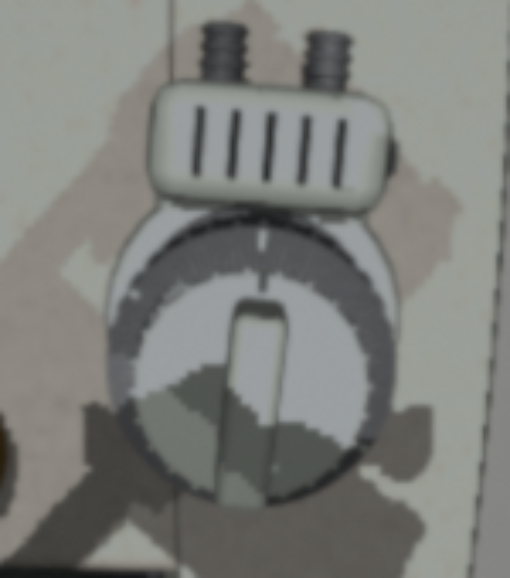

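The crop shows the white disc with the shaded wing, pointing at the hump mark. It is the unit's own filter, with its centre at (491.3,-303.1) and wing yaw about -6°. I'll align, descend, and half-close in the air to learn the gap.

Call:
{"fn": "step_arm", "kwargs": {
  "series": [
    {"dp": [0, 1, -20], "dr": [0, 0, -3], "hand": -0.3},
    {"dp": [0, 2, -45], "dr": [0, 0, -6.2], "hand": -0.3},
    {"dp": [0, 2, -70], "dr": [0, 0, -6.2], "hand": -0.3},
    {"dp": [0, 2, -90], "dr": [0, 0, -6.2], "hand": -0.3},
    {"dp": [0, 2, -90], "dr": [0, 0, -6.2], "hand": -0.3},
    {"dp": [0, 2, -90], "dr": [0, 0, -6.2], "hand": -0.3}
  ]
}}

```text
time_s: 2.85
eef_pos: [491.1, -303.9, 194.1]
tool_rot: [180.0, -0.0, -6.0]
force: [0.1, 0.4, -0.1]
finger_gap: 55.7
finger_force: 0.0
```

Run:
```python
from h import *
o,c=wristcam(); print(o["time_s"],o["eef_pos"],o["tool_rot"],o["force"],o["finger_gap"])
save("w2",c["pixels"]); P=wd(c)
m=(P[...,2]>154)&(P[...,2]<170)&(np.hypot(P[...,0]-491.4,P[...,1]+303)<30)
q=P[m][:,:2]; print(len(q),np.percentile(P[m][:,2],[5,50,95]),cv2.minAreaRect(q.astype(np.float32)))
d=(P[...,2]>130)&(P[...,2]<140)&(np.hypot(P[...,0]-491.4,P[...,1]+303)<45)
print("disc",cv2.minEnclosingCircle(P[d][:,:2].astype(np.float32)),np.median(P[d][:,2]))
```

```text
2.85 [ 491.07041105 -303.89552269  194.14912485] [ 1.79974243e+02 -3.32818628e-02 -6.01146175e+00] [ 0.05970587  0.39217685 -0.0682694 ] 55.71578099055147
2031 [159.02699298 161.53035505 162.68760177] ((491.4269714355469, -302.9754333496094), (14.026735305786133, 52.464908599853516), 84.62886047363281)
disc ((491.06536865234375, -302.9127502441406), 34.05806350708008) 135.07342932411126
```

View pics/w2.png

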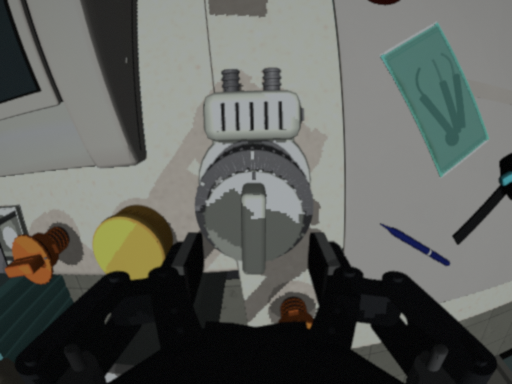

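The wing sits centred between the fingers at column about 254, with the pads at about 203 and 312. I'll shift +0.9 mm in y, descend, and close to a 19 mm gap without touching.

Call:
{"fn": "step_arm", "kwargs": {
  "series": [
    {"dp": [0.2, 0.9, -12], "dr": [0, 0, 0.5], "hand": -0.3},
    {"dp": [0.2, 0.9, -24], "dr": [0, 0, 0.5], "hand": 0},
    {"dp": [0.2, 0.9, -33], "dr": [0, 0, 0.5], "hand": 0.3},
    {"dp": [0.2, 0.9, -33], "dr": [0, 0, 0.5], "hand": 0.55},
    {"dp": [0.2, 0.9, -33], "dr": [0, 0, 0.5], "hand": 0.55},
    {"dp": [0.2, 0.9, -33], "dr": [0, 0, 0.5], "hand": 0.55},
    {"dp": [0.2, 0.9, -33], "dr": [0, 0, 0.5], "hand": 0.6},
    {"dp": [0.2, 0.9, -33], "dr": [0, 0, 0.5], "hand": 0.6},
    {"dp": [0.2, 0.9, -33], "dr": [0, 0, 0.5], "hand": 0.6}
  ]
}}

```text
time_s: 3.8
eef_pos: [491.5, -302.4, 160.5]
tool_rot: [180.0, -0.0, -5.5]
force: [-0.1, -0.2, -0.7]
finger_gap: 16.9
finger_force: 0.0
```

Call:
{"fn": "step_arm", "kwargs": {
  "series": [
    {"dp": [0, -0.2, 0], "dr": [0, 0, 0], "hand": 0.63},
    {"dp": [0, -0.2, 0], "dr": [0, 0, 0], "hand": 0.645},
    {"dp": [0, -0.2, 0], "dr": [0, 0, 0], "hand": 0.645}
  ]
}}

```text
time_s: 4.1
eef_pos: [491.4, -302.6, 160.3]
tool_rot: [180.0, 0.0, -5.5]
force: [1.2, -0.6, -0.8]
finger_gap: 15.5
finger_force: 0.0
```

Clearance is still free at 15.5 mm, so it is centred within 0.8 mm. Closing fully.

Call:
{"fn": "step_arm", "kwargs": {
  "series": [
    {"dp": [0, 0, 0], "dr": [0, 0, 0], "hand": 0.7},
    {"dp": [0, 0, 0], "dr": [0, 0, 0], "hand": 0.8},
    {"dp": [0, 0, 0], "dr": [0, 0, 0], "hand": 1},
    {"dp": [0, 0, 0], "dr": [0, 0, 0], "hand": 1},
    {"dp": [0, 0, 0], "dr": [0, 0, 0], "hand": 1}
  ]
}}

```text
time_s: 4.6
eef_pos: [491.5, -302.6, 160.5]
tool_rot: [180.0, -0.0, -5.5]
force: [-0.5, 0.3, 2.9]
finger_gap: 12.8
finger_force: 61.6
```

Call:
{"fn": "step_arm", "kwargs": {
  "series": [
    {"dp": [0, 0, -0.5], "dr": [0, 0, 0], "hand": 1},
    {"dp": [0, 0, -1], "dr": [0, 0, 0], "hand": 1},
    {"dp": [0, 0, -1.5], "dr": [0, 0, 0], "hand": 1},
    {"dp": [0, 0, -2], "dr": [0, 0, 0], "hand": 1},
    {"dp": [0, 0, -2.5], "dr": [0, 0, 0], "hand": 1},
    {"dp": [0, 0, -3], "dr": [0, 0, 0], "hand": 1},
    {"dp": [0, 0, -3], "dr": [0, 0, 0], "hand": 1}
  ]
}}

```text
time_s: 5.3
eef_pos: [491.5, -302.6, 157.4]
tool_rot: [180.0, -0.0, -5.5]
force: [-0.7, 0.7, 4.2]
finger_gap: 12.9
finger_force: 61.8
```

Call:
{"fn": "step_arm", "kwargs": {
  "series": [
    {"dp": [0, 0, -0.3], "dr": [0, 0, 0], "hand": 1},
    {"dp": [0, 0, -0.6], "dr": [0, 0, 0], "hand": 1},
    {"dp": [0, 0, -0.6], "dr": [0, 0, 0], "hand": 1}
  ]
}}

```text
time_s: 5.6
eef_pos: [491.5, -302.6, 156.7]
tool_rot: [180.0, -0.0, -5.5]
force: [-0.1, 0.3, 3.8]
finger_gap: 12.7
finger_force: 61.8
```

Call:
{"fn": "step_arm", "kwargs": {
  "series": [
    {"dp": [0, 0, -0.3], "dr": [0, 0, 0], "hand": 1},
    {"dp": [0, 0, -0.6], "dr": [0, 0, 0], "hand": 1},
    {"dp": [0, 0, -0.6], "dr": [0, 0, 0], "hand": 1}
  ]
}}

```text
time_s: 5.9
eef_pos: [491.5, -302.6, 156.1]
tool_rot: [180.0, -0.0, -5.5]
force: [-0.9, -0.3, 4.1]
finger_gap: 13.1
finger_force: 61.9
```

```bash
python3 -c "
from h import *
o=sensors.get_obs(); print(o)"
```

```text
{'time_s': 5.9, 'joints': array([-4.33678160e+01,  2.93619609e+01,  7.86746990e+01, -1.03308264e-03,
        7.19560099e+01,  5.20927121e+01]), 'qd': array([-0.09889883,  0.02441187,  0.00357009,  0.04910145,  0.01222288,
       -0.00514498]), 'tau': array([ 6.99811801e-02, -4.67890084e+01, -1.93796504e+01,  5.57148003e-02,
       -4.18585574e-02,  1.07857570e-02]), 'eef_pos': array([ 491.4536864 , -302.59566487,  156.14884095]), 'tool_rot': array([ 1.79994721e+02, -5.18004130e-03, -5.46020787e+00]), 'force': array([-0.88103255, -0.28175067,  4.13552091]), 'moment': array([ 0.00305647,  0.03386451, -0.03748463]), 'finger_force': 61.91033363342285, 'finger_gap': 13.107979471180633}
```

Call:
{"fn": "step_arm", "kwargs": {
  "series": [
    {"dp": [0, 0, -0.3], "dr": [0, 0, 0], "hand": 1},
    {"dp": [0, 0, -0.6], "dr": [0, 0, 0], "hand": 1},
    {"dp": [0, 0, -0.6], "dr": [0, 0, 0], "hand": 1}
  ]
}}

```text
time_s: 6.2
eef_pos: [491.4, -302.6, 155.5]
tool_rot: [180.0, -0.0, -5.5]
force: [-0.5, 0.3, 4.6]
finger_gap: 12.6
finger_force: 62.0
```

Call:
{"fn": "step_arm", "kwargs": {
  "series": [
    {"dp": [0, 0, -0.3], "dr": [0, 0, 0], "hand": 1},
    {"dp": [0, 0, -0.6], "dr": [0, 0, 0], "hand": 1},
    {"dp": [0, 0, -0.6], "dr": [0, 0, 0], "hand": 1}
  ]
}}

```text
time_s: 6.5
eef_pos: [491.4, -302.6, 154.9]
tool_rot: [180.0, -0.0, -5.5]
force: [-0.2, -1.0, 4.7]
finger_gap: 13.1
finger_force: 62.0
```

Call:
{"fn": "step_arm", "kwargs": {
  "series": [
    {"dp": [0, 0, -0.3], "dr": [0, 0, 0], "hand": 1},
    {"dp": [0, 0, -0.6], "dr": [0, 0, 0], "hand": 1},
    {"dp": [0, 0, -0.6], "dr": [0, 0, 0], "hand": 1}
  ]
}}

```text
time_s: 6.8
eef_pos: [491.5, -302.5, 154.3]
tool_rot: [180.0, -0.0, -5.5]
force: [-0.5, 0.1, 4.5]
finger_gap: 12.7
finger_force: 62.0
```

Call:
{"fn": "step_arm", "kwargs": {
  "series": [
    {"dp": [0, 0, -0.3], "dr": [0, 0, 0], "hand": 1},
    {"dp": [0, 0, -0.6], "dr": [0, 0, 0], "hand": 1},
    {"dp": [0, 0, -0.6], "dr": [0, 0, 0], "hand": 1}
  ]
}}

```text
time_s: 7.1
eef_pos: [491.5, -302.6, 154.1]
tool_rot: [180.0, -0.0, -5.5]
force: [-1.1, -0.2, 8.5]
finger_gap: 12.8
finger_force: 62.5
```

Call:
{"fn": "step_arm", "kwargs": {
  "series": [
    {"dp": [0, 0, -0.3], "dr": [0, 0, 0], "hand": 1},
    {"dp": [0, 0, -0.3], "dr": [0, 0, 0], "hand": 1}
  ]
}}

```text
time_s: 7.3
eef_pos: [491.5, -302.6, 154.0]
tool_rot: [180.0, -0.0, -5.5]
force: [-1.7, 0.9, 9.7]
finger_gap: 12.7
finger_force: 62.7
```

Stop reached at z≈154, about 6.4 mm down. I'll ease the command by 0.4 mm and turn.

Call:
{"fn": "step_arm", "kwargs": {
  "series": [
    {"dp": [0, 0, 0.4], "dr": [0, 0, 2], "hand": 1},
    {"dp": [0, 0, 0.4], "dr": [0, 0, 5], "hand": 1},
    {"dp": [0, 0, 0.4], "dr": [0, 0, 8], "hand": 1},
    {"dp": [0, 0, 0.4], "dr": [0, 0, 10], "hand": 1},
    {"dp": [0, 0, 0.4], "dr": [0, 0, 10], "hand": 1}
  ]
}}

```text
time_s: 7.8
eef_pos: [491.5, -302.6, 154.1]
tool_rot: [180.0, -0.0, 4.6]
force: [-1.1, 0.6, 6.5]
finger_gap: 12.4
finger_force: 62.2
```

Call:
{"fn": "step_arm", "kwargs": {
  "series": [
    {"dp": [0, 0, 0], "dr": [0, 0, 4], "hand": 1},
    {"dp": [0, 0, 0], "dr": [0, 0, 8], "hand": 1},
    {"dp": [0, 0, 0], "dr": [0, 0, 12], "hand": 1},
    {"dp": [0, 0, 0], "dr": [0, 0, 16], "hand": 1},
    {"dp": [0, 0, 0], "dr": [0, 0, 20], "hand": 1},
    {"dp": [0, 0, 0], "dr": [0, 0, 24], "hand": 1},
    {"dp": [0, 0, 0], "dr": [0, 0, 28], "hand": 1},
    {"dp": [0, 0, 0], "dr": [0, 0, 30], "hand": 1},
    {"dp": [0, 0, 0], "dr": [0, 0, 30], "hand": 1}
  ]
}}

```text
time_s: 8.7
eef_pos: [491.6, -302.6, 154.1]
tool_rot: [180.0, -0.0, 34.6]
force: [-0.8, 0.7, 6.1]
finger_gap: 12.5
finger_force: 62.2
```

Run:
```python
from h import *
o,c=wristcam(); print(o["moment"],o["tool_rot"]); P=wd(c)
m=(P[...,2]>143)&(P[...,2]<160)&(np.hypot(P[...,0]-491.4,P[...,1]+303)<30)
q=P[m][:,:2]; print(len(q),cv2.minAreaRect(q.astype(np.float32)))
```

```text
[0.02661579 0.05751515 0.09042843] [ 1.79973557e+02 -1.53971868e-02  3.45991121e+01]
3763 ((492.34222412109375, -303.1756896972656), (45.54266357421875, 40.100345611572266), 73.20722961425781)
```

Call:
{"fn": "step_arm", "kwargs": {
  "series": [
    {"dp": [0, 0, 0], "dr": [0, 0, 4], "hand": 1},
    {"dp": [0, 0, 0], "dr": [0, 0, 8], "hand": 1},
    {"dp": [0, 0, 0], "dr": [0, 0, 12], "hand": 1},
    {"dp": [0, 0, 0], "dr": [0, 0, 15], "hand": 1},
    {"dp": [0, 0, 0], "dr": [0, 0, 18], "hand": 1},
    {"dp": [0, 0, 0], "dr": [0, 0, 20], "hand": 1},
    {"dp": [0, 0, 0], "dr": [0, 0, 20], "hand": 1}
  ]
}}

```text
time_s: 9.45
eef_pos: [491.6, -302.6, 154.1]
tool_rot: [180.0, -0.0, 54.6]
force: [-0.1, 0.7, 6.8]
finger_gap: 12.9
finger_force: 62.2
```

Run:
```python
from h import *
o=sensors.get_obs(); print(o["moment"],o["tool_rot"],o["force"])
```

```text
[0.06934109 0.02858769 0.07489168] [ 1.79972232e+02 -5.67301079e-03  5.46006877e+01] [-0.12006271  0.65613763  6.76590325]
```

Call:
{"fn": "step_arm", "kwargs": {
  "series": [
    {"dp": [0, 0, 0.7], "dr": [0, 0, 0], "hand": 1},
    {"dp": [0, 0, 1.5], "dr": [0, 0, 0], "hand": 1},
    {"dp": [0, 0, 2.5], "dr": [0, 0, 0], "hand": 1},
    {"dp": [0, 0, 3.5], "dr": [0, 0, 0], "hand": 1},
    {"dp": [0, 0, 3.5], "dr": [0, 0, 0], "hand": 1}
  ]
}}

```text
time_s: 9.95
eef_pos: [491.5, -302.5, 157.4]
tool_rot: [180.0, -0.0, 54.5]
force: [0.8, -0.2, 4.6]
finger_gap: 13.0
finger_force: 61.9
```

Call:
{"fn": "step_arm", "kwargs": {
  "series": [
    {"dp": [0, 0, 1], "dr": [0, 0, 0], "hand": 1},
    {"dp": [0, 0, 2], "dr": [0, 0, 0], "hand": 1},
    {"dp": [0, 0, 3], "dr": [0, 0, 0], "hand": 1},
    {"dp": [0, 0, 4], "dr": [0, 0, 0], "hand": 1},
    {"dp": [0, 0, 5], "dr": [0, 0, 0], "hand": 1},
    {"dp": [0, 0, 5], "dr": [0, 0, 0], "hand": 1}
  ]
}}

```text
time_s: 10.55
eef_pos: [491.4, -302.5, 162.4]
tool_rot: [-180.0, -0.0, 54.5]
force: [0.9, -0.0, 3.0]
finger_gap: 12.7
finger_force: 61.6
```

Call:
{"fn": "step_arm", "kwargs": {
  "series": [
    {"dp": [0, 0, 3], "dr": [0, 0, 0], "hand": 1},
    {"dp": [0, 0, 7], "dr": [0, 0, 0], "hand": 1},
    {"dp": [0, 0, 12], "dr": [0, 0, 0], "hand": 1},
    {"dp": [0, 0, 18], "dr": [0, 0, 0], "hand": 1},
    {"dp": [0, 0, 24], "dr": [0, 0, 0], "hand": 1},
    {"dp": [0, 0, 30], "dr": [0, 0, 0], "hand": 1}
  ]
}}

```text
time_s: 11.15
eef_pos: [491.3, -302.5, 192.8]
tool_rot: [-180.0, -0.0, 54.5]
force: [0.3, 0.2, -2.3]
finger_gap: 13.1
finger_force: 61.0
```

Call:
{"fn": "step_arm", "kwargs": {
  "series": [
    {"dp": [0, 0, 8], "dr": [0, 0, 0], "hand": 1},
    {"dp": [0, 0, 20], "dr": [0, 0, 0], "hand": 1},
    {"dp": [0, 0, 32], "dr": [0, 0, 0], "hand": 1},
    {"dp": [0, 0, 44], "dr": [0, 0, 0], "hand": 1},
    {"dp": [0, 0, 56], "dr": [0, 0, 0], "hand": 1},
    {"dp": [0, 0, 68], "dr": [0, 0, 0], "hand": 1},
    {"dp": [0, 0, 78], "dr": [0, 0, 0], "hand": 1},
    {"dp": [0, 0, 80], "dr": [0, 0, 0], "hand": 1}
  ]
}}

```text
time_s: 11.95
eef_pos: [491.7, -302.8, 273.8]
tool_rot: [179.9, 0.0, 54.5]
force: [0.2, 0.2, -1.7]
finger_gap: 12.9
finger_force: 61.1
```

Run:
```python
from h import *
o=sensors.get_obs(); print(o["moment"],o["eef_pos"],o["joints"],o["force"])
c=read_camera("top"); save("t2",cv2.resize(c["pixels"][110:260,150:400],None,fx=3,fy=3))
for n in("free_seat","filter","spare_filter","rack"):
    for m in mark_of(n,"top")[:3]: print(n,round(m["p"],2),np.round(m["at"],1),world(c,m["at"],dict(free_seat=60,filter=180,spare_filter=18,rack=0)[n]).round(1))
# plate by depth
h,w=c["z_map"].shape;g=np.mgrid[:h,:w].reshape(2,-1)
P=np.linalg.inv(c["camera_matrix"])@np.vstack([g[1],g[0],np.ones(h*w)])*c["z_map"].reshape(1,-1)
P=(np.array(c["R"]).T@(P-np.array(c["t"])[:,None])).T
m=(abs(P[:,2]-60)<5)&(abs(P[:,0]-450)<70)&(abs(P[:,1]-130)<120)
print(m.sum(),cv2.minAreaRect(P[m][:,:2].astype(np.float32)))
```

```text
[0.06233026 0.01793587 0.00625401] [ 491.66416797 -302.79831204  273.79422702] [-4.33680806e+01  2.38125964e+01  6.76933223e+01 -1.02450058e-03
  8.83673189e+01 -7.90623347e+00] [ 0.17647163  0.1571386  -1.74701411]
free_seat 0.79 [177.  224.3] [456.6  91.2  60. ]
filter 0.55 [187.5 263. ] [418.1 -32.  180. ]
filter 0.44 [225.  354.3] [ 314.9 -291.8  180. ]
spare_filter 0.6 [183.1 198.2] [438.7 181.5  18. ]
rack 0.79 [184.7 226.8] [435.6  88.4   0. ]
713 ((442.77423095703125, 131.31048583984375), (175.79672241210938, 76.42127990722656), 88.39129638671875)
```

View pics/t2.png

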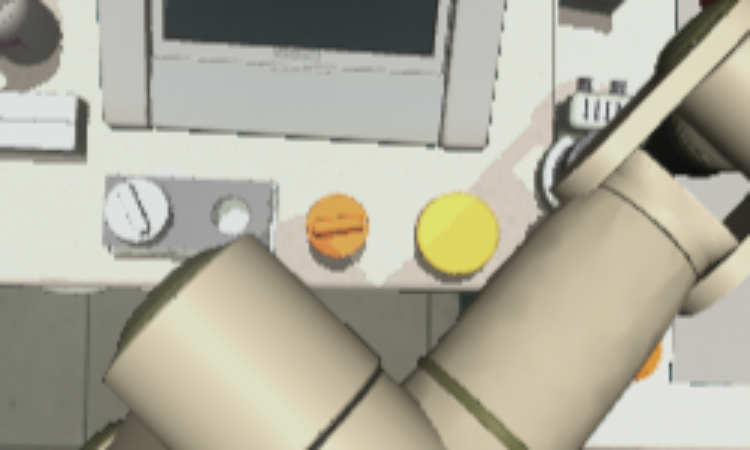

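The crop shows the empty opening at (232,215) and the spare at (137,210), with the tub and both orange parts untouched. The filter is free (force ≈ weight). I'll move to a viewpoint short of the opening.

Call:
{"fn": "step_arm", "kwargs": {
  "series": [
    {"dp": [-5, 18, 0], "dr": [0, 0, 0], "hand": 1},
    {"dp": [-15, 54, 0], "dr": [0, 0, 0], "hand": 1},
    {"dp": [-28, 96, 0], "dr": [0, 0, 0], "hand": 1},
    {"dp": [-41, 138, 0], "dr": [0, 0, 0], "hand": 1},
    {"dp": [-54, 180, 0], "dr": [0, 0, 0], "hand": 1},
    {"dp": [-67, 222, 0], "dr": [0, 0, 0], "hand": 1},
    {"dp": [-80, 264, 0], "dr": [0, 0, 0], "hand": 1},
    {"dp": [-90, 300, 0], "dr": [0, 0, 0], "hand": 1},
    {"dp": [-95, 318, 0], "dr": [0, 0, 0], "hand": 1},
    {"dp": [-96, 323, 0], "dr": [0, 0, 0], "hand": 1}
  ]
}}

```text
time_s: 13.2
eef_pos: [394.6, 22.0, 272.3]
tool_rot: [-180.0, -0.0, 54.7]
force: [0.2, -0.9, -1.7]
finger_gap: 12.7
finger_force: 61.1
```

Call:
{"fn": "step_arm", "kwargs": {
  "series": [
    {"dp": [0, 0, 0], "dr": [0, 0, 0], "hand": 1},
    {"dp": [0, 0, 0], "dr": [0, 0, 0], "hand": 1}
  ]
}}

```text
time_s: 13.4
eef_pos: [395.8, 19.7, 272.2]
tool_rot: [180.0, 0.0, 54.5]
force: [-0.1, -0.2, -2.1]
finger_gap: 12.8
finger_force: 61.1
```

Run:
```python
from h import *
o,c=wristcam(); print(o["time_s"],o["eef_pos"],o["tool_rot"],o["joints"],o["force"])
save("w3",c["pixels"]); P=wd(c); np.save("P3.npy",P); 
for m in mark_of("free_seat","wrist")[:2]: print("seat",round(m["p"],2),np.round(m["at"]),wz(c,m["at"],60).round(1))
m=(abs(P[...,2]-60)<4)&(abs(P[...,0]-443)<55)&(abs(P[...,1]-131)<105)
print(m.sum(),np.median(P[m][:,2]),cv2.minAreaRect(P[m][:,:2].astype(np.float32)))
# hole: points well below the plate inside the plate, edge nearest
hm=(P[...,2]<50)&(np.hypot(P[...,0]-442,P[...,1]-84)<45)
# hole boundary: rasterise plate points
n=cv2.morphologyEx(m.astype(np.uint8)*255,cv2.MORPH_OPEN,np.ones((2,2)))
cs,_h=cv2.findContours(n,cv2.RETR_CCOMP,cv2.CHAIN_APPROX_NONE)
for k,ct in enumerate(cs):
    if _h[0,k,3]>=0 and len(ct)>25:
        X=wz(c,ct[:,0,::-1],60)[:,:2]; print(len(ct),ct[:,0].mean(0),cv2.fitEllipse(X.astype(np.float32)),cv2.minEnclosingCircle(X.astype(np.float32)))
```

```text
13.4 [395.81365438  19.69689013 272.18294485] [1.79999030e+02 1.54198009e-02 5.45048661e+01] [-1.43888747e+01  5.18012186e+00  9.39438265e+01 -1.49234371e-02
  8.08806992e+01  2.11086249e+01] [-0.07474871 -0.17842318 -2.12050083]
seat 0.95 [ 97. 254.] [[441.8  86.   60. ]]
6264 59.937160646667905 ((445.44024658203125, 131.98313903808594), (177.24729919433594, 76.86982727050781), 88.43993377685547)
105 [257.25714286  98.53333333] ((444.17791748046875, 82.72669982910156), (39.593727111816406, 41.25389099121094), 138.8490447998047) ((443.4210510253906, 82.37173461914062), 21.820369720458984)
```

View pics/w3.png

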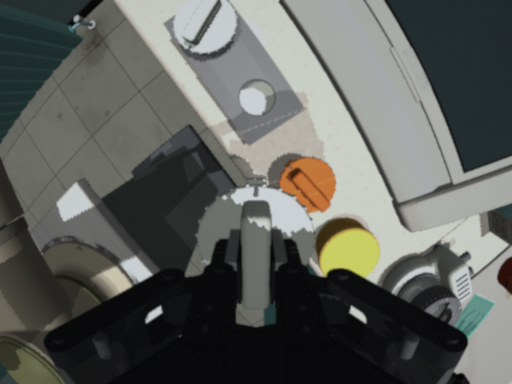

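The view shows the empty opening at pixel (257,98) and the held filter centred under the jaws. The seat is at about (444.2,83.8). I'll move over it and lower to just above the plate.

Call:
{"fn": "step_arm", "kwargs": {
  "series": [
    {"dp": [10, 14, 0], "dr": [0, 0, 0], "hand": 1},
    {"dp": [28, 37, 0], "dr": [0, 0, 0], "hand": 1},
    {"dp": [42, 56, 0], "dr": [0, 0, 0], "hand": 1},
    {"dp": [48.3, 64, -10], "dr": [0, 0, 0], "hand": 1},
    {"dp": [48.3, 64, -30], "dr": [0, 0, 0], "hand": 1},
    {"dp": [48.3, 64, -55], "dr": [0, 0, 0], "hand": 1},
    {"dp": [48.3, 64, -80], "dr": [0, 0, 0], "hand": 1},
    {"dp": [48.3, 64, -100], "dr": [0, 0, 0], "hand": 1},
    {"dp": [48.3, 64, -100], "dr": [0, 0, 0], "hand": 1},
    {"dp": [48.3, 64, -100], "dr": [0, 0, 0], "hand": 1}
  ]
}}

```text
time_s: 14.5
eef_pos: [443.9, 83.9, 172.4]
tool_rot: [-180.0, 0.0, 54.5]
force: [0.4, 0.3, -1.3]
finger_gap: 13.1
finger_force: 60.9
```

Run:
```python
from h import *
o=sensors.get_obs(); print(o["eef_pos"],o["tool_rot"],o["force"])
c=read_camera("scene"); s=c["pixels"][150:260,150:290]; t=read_camera("top")["pixels"][130:230,160:290]
save("s3",np.hstack([cv2.resize(s,(400,314),interpolation=3),cv2.resize(t,(400,314),interpolation=3)]))
o,c=wristcam(); P=wd(c)
m=(abs(P[...,2]-147)<4)&(np.hypot(P[...,0]-444,P[...,1]-84)<45)
q=P[m][:,:2]; print("disc",len(q),cv2.minEnclosingCircle(q.astype(np.float32)),P[m][:,2].mean())
m=(abs(P[...,2]-60)<4)&(abs(P[...,0]-443)<55)&(abs(P[...,1]-131)<105)
print(cv2.minAreaRect(P[m][:,:2].astype(np.float32)))
```

```text
[443.85109246  83.87113794 172.43794862] [-1.79977067e+02  2.30137830e-02  5.44967921e+01] [ 0.39275101  0.31537308 -1.25072499]
disc 4500 ((444.8296813964844, 83.1485595703125), 33.70405578613281) 147.63280951330867
((445.5950622558594, 131.81390380859375), (177.16070556640625, 76.86224365234375), 88.50774383544922)
```

View pics/s3.png

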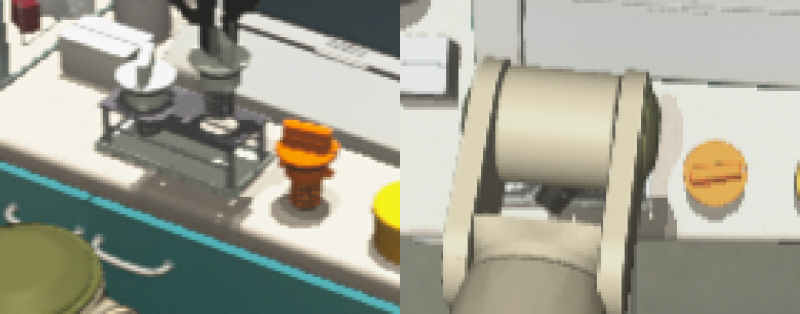

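The left half shows the basket just above the empty opening at (215,125), upright. Lowering with force checks.

Call:
{"fn": "step_arm", "kwargs": {
  "series": [
    {"dp": [-0.3, 0.5, -6], "dr": [0, 0, 0], "hand": 1},
    {"dp": [-0.3, 0.5, -10], "dr": [0, 0, 0], "hand": 1},
    {"dp": [-0.3, 0.5, -14], "dr": [0, 0, 0], "hand": 1},
    {"dp": [-0.3, 0.5, -18], "dr": [0, 0, 0], "hand": 1},
    {"dp": [-0.3, 0.5, -22], "dr": [0, 0, 0], "hand": 1},
    {"dp": [-0.3, 0.5, -24], "dr": [0, 0, 0], "hand": 1},
    {"dp": [-0.3, 0.5, -24], "dr": [0, 0, 0], "hand": 1}
  ]
}}

```text
time_s: 15.35
eef_pos: [443.3, 84.9, 148.0]
tool_rot: [-180.0, 0.0, 54.5]
force: [-0.2, 0.1, -1.3]
finger_gap: 12.6
finger_force: 61.1
```

Call:
{"fn": "step_arm", "kwargs": {
  "series": [
    {"dp": [0.2, -0.3, -4], "dr": [0, 0, 0], "hand": 1},
    {"dp": [0.2, -0.3, -8], "dr": [0, 0, 0], "hand": 1},
    {"dp": [0.2, -0.3, -12], "dr": [0, 0, 0], "hand": 1},
    {"dp": [0.2, -0.3, -16], "dr": [0, 0, 0], "hand": 1},
    {"dp": [0.2, -0.3, -20], "dr": [0, 0, 0], "hand": 1},
    {"dp": [0.2, -0.3, -24], "dr": [0, 0, 0], "hand": 1},
    {"dp": [0.2, -0.3, -26], "dr": [0, 0, 0], "hand": 1},
    {"dp": [0.2, -0.3, -26], "dr": [0, 0, 0], "hand": 1}
  ]
}}

```text
time_s: 16.15
eef_pos: [443.5, 84.7, 122.0]
tool_rot: [-180.0, 0.0, 54.5]
force: [-0.2, -0.2, -1.5]
finger_gap: 13.0
finger_force: 61.1
```

Call:
{"fn": "step_arm", "kwargs": {
  "series": [
    {"dp": [0, 0, -1], "dr": [0, 0, 0], "hand": 1},
    {"dp": [0, 0, -2], "dr": [0, 0, 0], "hand": 1},
    {"dp": [0, 0, -3], "dr": [0, 0, 0], "hand": 1},
    {"dp": [0, 0, -3.5], "dr": [0, 0, 0], "hand": 1},
    {"dp": [0, 0, -3.5], "dr": [0, 0, 0], "hand": 1}
  ]
}}

```text
time_s: 16.65
eef_pos: [443.6, 84.6, 118.8]
tool_rot: [-180.0, 0.0, 54.5]
force: [-0.3, 0.5, -1.9]
finger_gap: 13.0
finger_force: 61.1
```

Call:
{"fn": "step_arm", "kwargs": {
  "series": [
    {"dp": [0, 0, -0.5], "dr": [0, 0, 0], "hand": 1},
    {"dp": [0, 0, -1], "dr": [0, 0, 0], "hand": 1},
    {"dp": [0, 0, -1], "dr": [0, 0, 0], "hand": 1}
  ]
}}

```text
time_s: 16.95
eef_pos: [443.6, 84.6, 117.8]
tool_rot: [-180.0, 0.0, 54.5]
force: [0.0, 0.0, -1.3]
finger_gap: 12.6
finger_force: 61.1
```

Call:
{"fn": "step_arm", "kwargs": {
  "series": [
    {"dp": [0, 0, -0.4], "dr": [0, 0, 0], "hand": 1},
    {"dp": [0, 0, -0.8], "dr": [0, 0, 0], "hand": 1},
    {"dp": [0, 0, -0.8], "dr": [0, 0, 0], "hand": 1}
  ]
}}

```text
time_s: 17.25
eef_pos: [443.7, 84.6, 117.4]
tool_rot: [180.0, -0.0, 54.5]
force: [-1.6, 0.6, 5.1]
finger_gap: 12.9
finger_force: 62.1
```

Contact at 117.4, as predicted, so it is seated. Easing and opening gradually.

Call:
{"fn": "step_arm", "kwargs": {
  "series": [
    {"dp": [0, 0, 0.3], "dr": [0, 0, 0], "hand": 1},
    {"dp": [0, 0, 0.3], "dr": [0, 0, 0], "hand": 0.68},
    {"dp": [0, 0, 0.3], "dr": [0, 0, 0], "hand": 0.6},
    {"dp": [0, 0, 0.3], "dr": [0, 0, 0], "hand": 0.5},
    {"dp": [0, 0, 0.3], "dr": [0, 0, 0], "hand": 0.3},
    {"dp": [0, 0, 0.3], "dr": [0, 0, 0], "hand": 0.2},
    {"dp": [0, 0, 0.3], "dr": [0, 0, 0], "hand": 0.2}
  ]
}}

```text
time_s: 17.95
eef_pos: [443.6, 84.6, 117.3]
tool_rot: [-180.0, 0.0, 54.5]
force: [-0.3, -0.5, 0.7]
finger_gap: 34.2
finger_force: 0.0
```

Call:
{"fn": "step_arm", "kwargs": {
  "series": [
    {"dp": [0, 0, 5], "dr": [0, 0, 0], "hand": 0.2},
    {"dp": [0, 0, 15], "dr": [0, 0, 0], "hand": 0.2},
    {"dp": [0, 0, 30], "dr": [0, 0, 0], "hand": 0.2},
    {"dp": [0, 0, 50], "dr": [0, 0, 0], "hand": 0.2},
    {"dp": [0, 0, 75], "dr": [0, 0, 0], "hand": 0.2},
    {"dp": [-10, -14, 100], "dr": [0, 0, 0], "hand": 0.2},
    {"dp": [-30, -40, 130], "dr": [0, 0, 0], "hand": 0.2},
    {"dp": [-48, -64, 150], "dr": [0, 0, 0], "hand": 0.2},
    {"dp": [-48, -64, 150], "dr": [0, 0, 0], "hand": 0.2},
    {"dp": [-48, -64, 150], "dr": [0, 0, 0], "hand": 0.2}
  ]
}}

```text
time_s: 18.95
eef_pos: [395.6, 20.6, 268.0]
tool_rot: [179.9, -0.0, 54.5]
force: [-0.0, -0.2, -0.2]
finger_gap: 34.3
finger_force: 0.0
```

Run:
```python
from h import *
o,c=wristcam(); print(o["time_s"],o["eef_pos"],o["force"],o["finger_gap"]); P=wd(c)
for z in(92,118.5):
  m=(abs(P[...,2]-z)<3.5)&(np.hypot(P[...,0]-444,P[...,1]-84)<40)
  q=P[m]; print(z,len(q),q[:,2].mean(),q[:,2].std(),cv2.minAreaRect(q[:,:2].astype(np.float32)))
  A=np.c_[q[:,:2]-q[:,:2].mean(0),np.ones(len(q))]; print("slope deg",np.degrees(np.linalg.lstsq(A,q[:,2],rcond=None)[0][:2]))
save("w4",c["pixels"])
```

```text
18.95 [395.58221434  20.55711047 267.97231623] [-0.02763724 -0.2470645  -0.22965557] 34.31707010045774
92 2527 91.91051999199551 0.7902223924231556 ((443.3101501464844, 83.72570037841797), (66.64768981933594, 65.77359008789062), 25.282793045043945)
slope deg [-0.01237322 -0.01740294]
118.5 872 118.28714079877527 0.9385566755514405 ((443.8739013671875, 83.34407806396484), (50.6152458190918, 13.686863899230957), 54.433860778808594)
slope deg [ 0.08714524 -0.07163609]
```

View pics/w4.png

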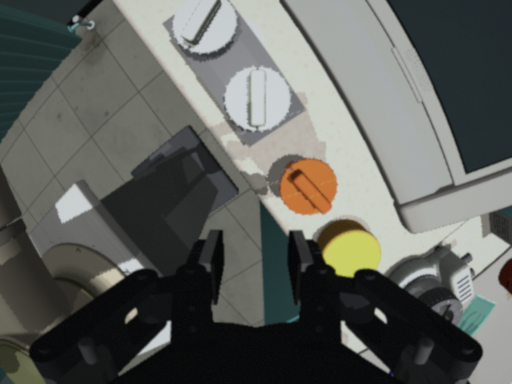

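The filter sits level in the opening at pixel (258,98). The disc top is at 91.9 mm against the 92 mm expected, and the slope is 0°. The spare, the look-alikes and the tub are where they were, and the gripper is clear.

```bash
python3 -c "
from workcell import order
print(order.close_job())"
```

```text
the job is handed in; nothing more can be done
None
```

The filter is out of the suction unit and seated upright, fully down, in the rack's empty opening; nothing else was touched, and the job was handed in at about 19 s.

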